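Third hand at the assembly jig

TASK

Hang the green screw caddy, which is standing in the jig, by its handle on the twin-prong hook and let go of it. Then lay the dark metal mounting foot flat on the jig bed, between the yellow lines and with a long edge flush against the orange sprung fence, and press it steadily so that the fence's black pointers stand in the green part of the gauge (about 10 N), never driving the fence to its end stop. Finish while still holding the foot pressed like that for a colleague to screw down, and leave the black reel, blue tray and screwdriver alone.

Things in the scene. Friction and masses are not known exactly. Their poses are not given: they have to be found in the camera images.
- caddy: Green open bin for screws, 70 (x) by 100 (y) by 48 mm high, 0.22 kg, with a rigid upright bail handle: 6 mm wires at y = +-48.5 mm carry a straight round black bar 10 mm thick along y, its axis 115 mm above the origin. Origin: centre of the underside; z up. It starts standing on the jig bed. A half turn makes no difference.
- caddy_grip (a point): Middle of the caddy's black handle bar (on the bar's axis). Axes as the caddy: bar along y.
- hook_stand: Blue fixed stand, left or right of the jig. Base x -100 to +60, 130 mm wide, 10 thick. Post and crossbar (100 mm wide, top z 215) lie behind x = 0. From the crossbar two steel prongs 8 mm thick run along -x at y = +-27 mm, axis z 200 mm, to x = -90, then turn up to tips at x = -98, top z 222 mm. Origin: on the bench under the crossbar's front face; z up.
- hook_seat (a point): Where the middle of the handle bar should rest: midway between the prongs, x = -60, z = 209 mm of the stand (bar axis height when lying on the prongs). Axes as the stand: prongs point to -x, so the bar must lie along y. From 40 to 85 mm in front of the crossbar is good. 46 mm is free between the prongs for the fingers.
- foot: The part: dark cast alloy mounting foot, 0.36 kg. Base plate 76 (x) by 110 (y) by 12 mm thick; on its middle an upright lug 16 (x) by 40 (y) mm, top 62 mm above the underside. Origin: centre of the underside; z up. Long edges run along y, 38 mm from the origin. A half turn makes no difference. Starts lying on the bench on the side of the jig away from the hook.
- jig: Fixed grey jig. Bed plate x -100 to +110 mm, 210 mm wide (y), top 20 mm above the bench. Orange fence across it, then a dark spring housing (x 80 to 105, 30 mm above the bed). Yellow lines along x at y = +-65 mm: the foot goes between, centred within 12 mm. Origin: on the bench under the bed; z up; x is the pressing direction, towards the fence.
- jig_seat (a point): Middle of the foot of the fence's pressing face on top of the bed, with the fence at rest (jig x = 35, y = 0, z = 20 mm). Does not move with the fence. Axes as the jig.
- fence (a joint): Travel (m) of the orange sprung fence along the jig's +x: 0 at rest, end stop 0.020. Fence 150 mm wide, 18 high above the bed, 16 thick; its face looks to the jig's -x. Spring without preload, 1 N per mm: 0.006 to 0.014 (6 to 14 N) is the green part of the gauges on the bed, below it white, above it red; black pointers on its ends show it.
- reel: Bystander: loose flat black ring-shaped reel, 100 mm across, 28 mm high. Origin: centre of its underside.
- tray: Bystander: loose blue open tray, 90 by 110 by 35 mm. Origin: centre of its underside.
- screwdriver: Bystander: loose screwdriver with orange handle, lying beyond the jig. Origin: under its middle.
Mind the look-alikes: they are no part of the job. Of the things that look like the foot, take the one that is farthest from the robot's base at the start.

How it is judged:
By the outcome, as a careful person would: the job done as asked, in the order asked, and still so for the second after the job is handed in, while the arm keeps its last pose, push and grip.
It also fails if it takes over 64 s, if anything falls off the work surface, if the arm or the gripper's body presses on something with over 40 N, if the wrist force passes 120 N, or if a joint passes its speed limit or range.

ROBOT

A 6-joint arm with a two-finger parallel gripper is mounted at the origin on the work surface. World frame = base frame: x ahead of the robot, y to its left, z up, the work surface at z = 0. Lengths are in m, angles in rad, forces in N, time in s.
With the tool pointing down it reaches from about 0.275 to 0.75 m from the base axis. Payload 10.2 kg.
Tool frame: the origin (TCP) lies midway between the tips of the shut fingers; the grasp point (between the pads) lies 19 mm behind it (env.hold_point_z is the distance from the TCP to the grasp point, in m); z points along the fingers, y is the line along which they close (so a half turn about z gives the same grasp; the last joint's range is limited). The gripper opens to 85 mm and grips with 20 to 120 N. Pads are 22 mm wide; open, the fingers measure 114 mm over their backs; the gripper's body (76 mm by 85 mm) begins 54 mm behind the grasp point. The pads swing forward as they close: fully open they stand 13 mm farther back than shut.
Start: joints at [0.949, 0.313, 1.498, -0, 1.331, -0.223], TCP at [0.204, 0.484, 0.231] pointing down, gripper open.
Joint ranges: [-2.94, 2.94], [-0.97, 2.17], [0.19, 2.56], [-1.23, 4.37], [0.02, 3.11], [-2.88, 2.88]. Speed limits (rad/s): [2.39, 2.39, 3.01, 3.14, 3.14, 3.14].

INTERFACE

Orientations are given as a unit quaternion [x, y, z, w].
In Python, from bench import env, kinematics, monitor, eyes, job gives the robot as it stands. The module is installed in compiled form; this text tells all that it offers. Calls block until the motion is done:
- env.reach(position, orientation): joint-space move of the TCP to a pose.
- env.movel(position, velocity=0.15, frame=None, guard=None): straight line of the TCP; frame=None keeps the orientation; velocity is the mean speed in m/s. With guard (N) it stops when the force on the tool has changed by that much, and returns True; else False.
- env.set_joints(angles): joint-space move.
- env.release() and env.close_gripper(effort=None): open the fingers fully, or close them until they stop; effort is the grip in N (None keeps the last).
- env.hold(seconds).
- kinematics.ik(position, orientation): joint angles nearest the present ones, or None.
- monitor.sense(): the state.
- eyes.grab_frame(name): name is "scene" or "top" or "wrist"; returns a dict with "frame" (480x640x3 uint8, red, green, blue), "mtx" (3x3 intrinsics, pixels), "view" (4x4, takes a point from world to camera coordinates). Camera axes: x right, y down, z forward; pixel columns grow to the right and rows downward; lengths in m; the calibration is good to about 2 mm. A picture is of the moment at which its call begins. There is no depth.
A pose or a line that the arm cannot do raises env.MotionError and nothing moves.
- job.hand_in(): hands the job in; it is judged then, once.
The state is a dict: "clock": time; "joints": joint angles; "qvel": joint speeds; "joint_efforts": joint torques, N m; "position": TCP position; "ee_rot": TCP orientation; "contact_force": force on the tool from outside, world axes, zero at the start; "ft_torque": the same for the moment, N m; "finger_gap": opening from 0.0 (shut) to 1.0 (fully open); "gripper_force": force on a finger pad.
Only numpy, scipy, OpenCV 4.12 (cv2) and the standard library are available. Lean on these libraries where they do the work, as an engineer would, in place of code of your own. Each camera call takes 0.05 s, during which the arm holds its last target. There are 200 camera calls.

## Working session

There is one attempt and no reset: what is moved stays moved. The work goes in short steps, each a Python script; the robot and the scene stay as the last script left them, time stands still between calls to the robot, and variables do not carry over. Pictures are saved under pics/ and viewed, at most 10 in all, crops included, and the job is handed in when it is done.

```bash
mkdir -p pics; cat > h.py <<'E'
import numpy as np, cv2
from scipy.spatial.transform import Rotation as R
from bench import env, kinematics, monitor, eyes, job
def save(name, fn, crop=None, k=1):
    f=eyes.grab_frame(name); im=f["frame"][:,:,::-1].copy()
    cv2.imwrite('pics/raw_'+fn,im)
    np.savez('pics/'+fn+'.npz',mtx=f["mtx"],view=f["view"])
    if crop: im=im[crop[1]:crop[3],crop[0]:crop[2]]
    im=cv2.resize(im,None,fx=k,fy=k,interpolation=cv2.INTER_CUBIC); cv2.imwrite('pics/'+fn,im); return f
def cal(fn): d=np.load('pics/'+fn+'.npz'); return d['mtx'],d['view']
def px2w(c,u,v,z):
    K,V=c; d=V[:3,:3].T@np.linalg.inv(K)@[u,v,1]; o=-V[:3,:3].T@V[:3,3]
    return o+d*(z-o[2])/d[2]
def w2px(c,p):
    K,V=c; q=K@(V[:3,:3]@np.array(p)+V[:3,3]); return q[:2]/q[2]
def down(yaw): # tool z down, tool y (closing) along world angle yaw
    y=np.array([np.cos(yaw),np.sin(yaw),0]); z=np.array([0,0,-1.]); x=np.cross(y,z)
    return R.from_matrix(np.c_[x,y,z]).as_quat()
E
python3 - <<'E'
from h import *
save("top","top1.png"); save("scene","scene1.png")
print(env.hold_point_z, monitor.sense())
E
```

```text
0.0187 {'clock': 0.1, 'joints': array([ 9.48608067e-01,  3.13407072e-01,  1.49834640e+00, -2.83727339e-05,
        1.33098820e+00, -2.23374758e-01]), 'qvel': array([-0.00027846, -0.00292376, -0.0021511 ,  0.00154337, -0.00033288,
        0.00043004]), 'joint_efforts': array([ 4.26265920e-03, -4.12896824e+01, -2.60137957e+01, -4.76819821e-05,
        3.01081323e-03,  4.38551399e-05]), 'position': array([0.20374341, 0.48361145, 0.23079117]), 'ee_rot': array([ 1.98084529e-01,  9.80184773e-01, -5.29576347e-04, -2.23154466e-04]), 'contact_force': array([ 0.25985044, -0.27955396,  0.67245559]), 'ft_torque': array([0.0230827 , 0.00759046, 0.03031271]), 'gripper_force': 0.0, 'finger_gap': 1.0041182925685255}
```

View pics/top1.png

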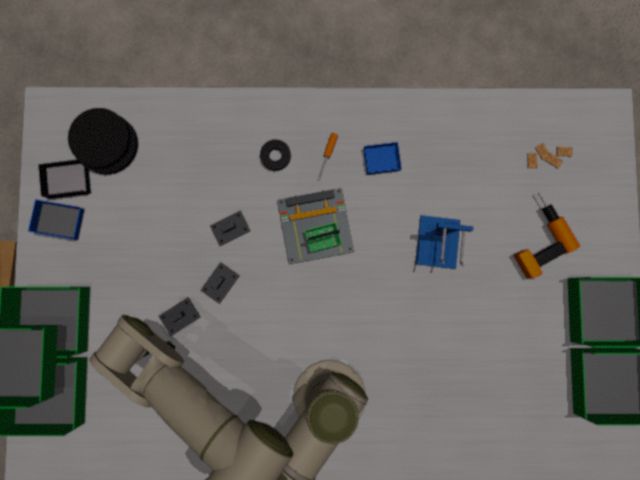

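View pics/scene1.png

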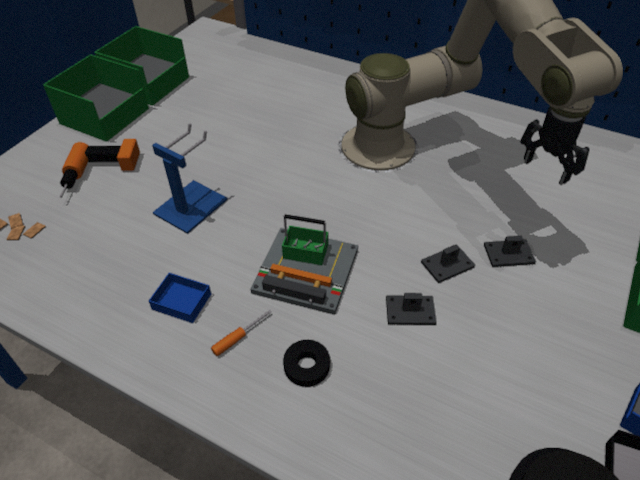

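The top view shows three foot-like parts at (230,228), (220,283) and (180,316). The base is at about (330,392), which makes (230,228) the farthest; in the scene view it is at (411,309). I'll confirm it in an enlarged crop. The jig with the caddy is at (315,228) and the hook stand at (440,243).

```bash
python3 - <<'E'
from h import *
im=cv2.imread('pics/raw_top1.png'); s=cv2.imread('pics/raw_scene1.png')
a=cv2.resize(im[180:280,200:360],None,fx=5,fy=5,interpolation=cv2.INTER_CUBIC)
cv2.imwrite('pics/c1.png',a)
b=cv2.resize(im[200:285,400:485],(595,595),interpolation=cv2.INTER_CUBIC)
cv2.imwrite('pics/c2.png',b)
c=cal('top1.png')
for u,v in [(230,228),(220,283),(180,316),(315,228),(440,243)]: p=px2w(c,u,v,0.012); print(u,v,p,np.hypot(*p[:2]))
print(-c[1][:3,:3].T@c[1][:3,3],c[0])
E
```

```text
230 228 [0.52802326 0.31493206 0.012     ] 0.6148095379062073
220 283 [0.35349622 0.34392965 0.012     ] 0.49320096096212523
180 316 [0.25038819 0.46761578 0.012     ] 0.5304326185457079
315 228 [0.52817315 0.04414126 0.012     ] 0.5300144579896565
440 243 [ 0.48037634 -0.35379839  0.012     ] 0.5966026582271282
[0.34365511 0.05501045 1.75241729] [[548.93621899   0.         314.27957068]
 [  0.         548.93621899 234.07552396]
 [  0.           0.           1.        ]]
```

View pics/c1.png

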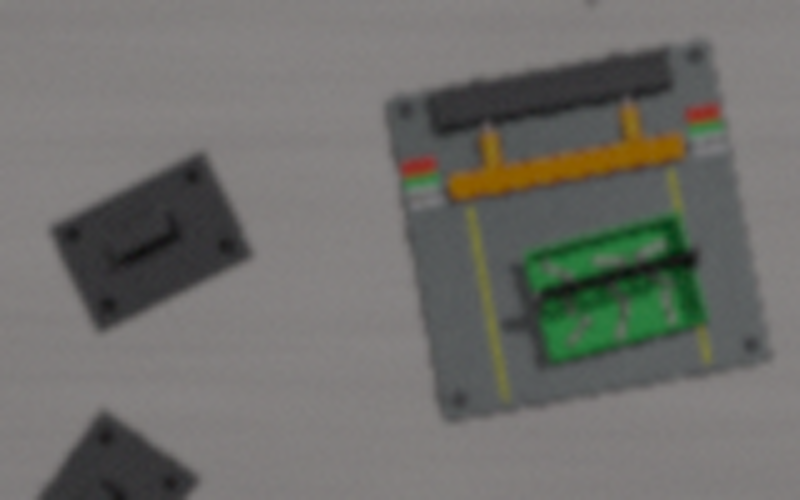

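View pics/c2.png

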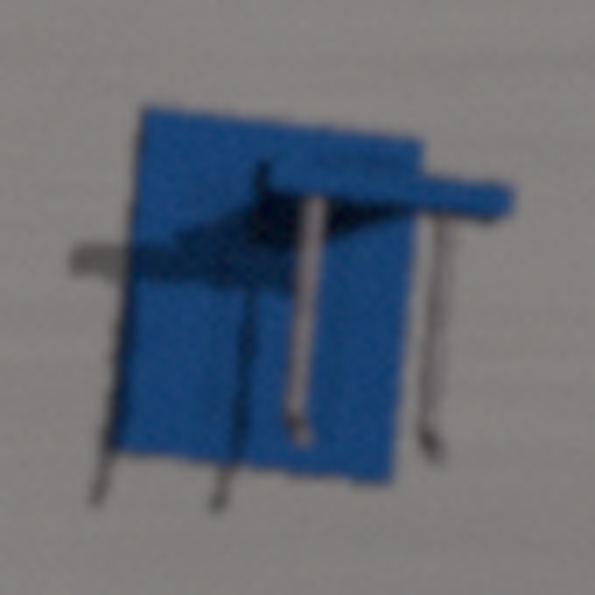

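```bash
cat > fit.py <<'E'
from h import *
from scipy.optimize import least_squares
c=cal('top1.png')
def fit(local,px,x0):
    local=np.array(local,float)/1000; px=np.array(px,float)
    f=lambda s:(np.array([w2px(c,[s[0]+np.cos(s[2])*a-np.sin(s[2])*b,s[1]+np.sin(s[2])*a+np.cos(s[2])*b,z]) for a,b,z in local])-px).ravel()
    r=least_squares(f,x0); return r.x,np.round(r.fun.reshape(-1,2),1).tolist()
C1=lambda L:[((x+.5)/5-.5+200,(y+.5)/5-.5+180) for x,y in L]
C2=lambda L:[((x+.5)/7-.5+400,(y+.5)/7-.5+200) for x,y in L]
# image up=+x, image left=+y
foot=fit([(38,55,12),(38,-55,12),(-38,-55,12),(-38,55,12)],C1([(52,230),(205,152),(253,256),(100,330)]),[.53,.31,0])
jig=fit([(110,105,20),(110,-105,20),(-100,-105,20),(-100,105,20)],C1([(387,100),(708,42),(768,358),(447,420)]),[.53,.04,0])
cad=fit([(35,50,68),(35,-50,68),(-35,-50,68),(-35,50,68),(0,50,135),(0,-50,135)],C1([(522,255),(677,213),(707,322),(550,365),(535,293),(699,258)]),[.5,.04,0])
hook=fit([(60,65,10),(60,-65,10),(-100,-65,10),(-100,65,10),(-98,27,222),(-98,-27,222)],C2([(145,107),(422,143),(392,482),(110,448),(303,440),(436,458)]),[.48,-.35,0])
if __name__=='__main__':
    for n,r in dict(foot=foot,jig=jig,cad=cad,hook=hook).items(): print(n,np.round(r[0],4),r[1])
E
python3 fit.py
```

```text
foot [0.5281 0.3146 0.4612] [[-0.6, -0.6], [-0.1, -0.2], [0.7, 0.2], [0.1, 0.7]]
jig [0.5307 0.0429 0.1859] [[-0.3, -0.3], [0.1, -0.7], [0.7, 0.6], [-0.5, 0.4]]
cad [0.494  0.0215 0.2499] [[-0.1, -0.5], [0.3, -0.0], [0.0, 0.1], [-0.1, -0.5], [-0.1, 1.1], [-0.1, -0.2]]
hook [ 0.5042 -0.3495 -0.12  ] [[-0.3, -0.2], [0.5, -0.5], [0.1, 0.8], [-0.4, 0.7], [-0.1, -0.2], [0.1, -0.5]]
```

```bash
python3 - <<'E'
from h import *
from fit import cad,hook
x,y,t=cad[0]; h=env.hold_point_z
q=down(t); s=monitor.sense()
j0=[kinematics.ik([x,y,.25],down(t+k*np.pi)) for k in (0,1)]
print(j0)
k=int(np.argmin([np.inf if j is None else abs(j[5]) for j in j0])); q=down(t+k*np.pi); print(k)
env.reach([x,y,.25],q)
env.movel([x,y,.135-h],velocity=.15,guard=8)
print(monitor.sense()['position'],monitor.sense()['contact_force'])
env.close_gripper(60)
s=monitor.sense(); print(s['finger_gap'],s['gripper_force'],s['clock'])
env.movel([x,y,.245-h],velocity=.15)
s=monitor.sense(); print(s['finger_gap'],s['contact_force'],s['clock'],s['joints'])
save("scene","scene2.png",(180,100,440,295),3)
E
```

```text
[array([-1.93922673e-01,  2.31439038e-01,  1.55512066e+00, -4.44089210e-16,
        1.35503295e+00, -4.43856809e-01]), array([-1.93922673e-01,  2.31439038e-01,  1.55512066e+00, -4.44089210e-16,
        1.35503295e+00,  2.69773584e+00])]
0
[0.49443946 0.0215066  0.11703761] [-0.70865571 -0.72789593 -0.54271845]
0.09242294995739984 58.466686606407166 3.8
0.09445844553413332 [-0.84708589 -0.54218918 -2.10805184] 4.6833 [-1.93944759e-01  2.50623359e-01  1.59644466e+00  2.51448529e-05
  1.29650530e+00 -4.43832343e-01]
```

View pics/scene2.png

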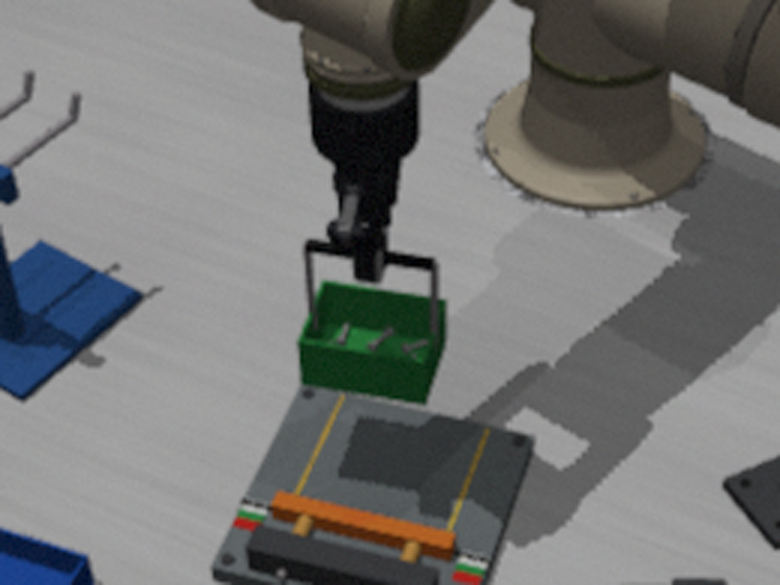

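The caddy is held at mid-bar, level, and clear of the jig. Next I'll hook it from the prong-tip side.

```bash
python3 - <<'E'
from h import *
from fit import hook
x,y,t=hook[0]; h=env.hold_point_z; q=down(t)
P=lambda d,z:[x+np.cos(t)*d,y+np.sin(t)*d,z-h]
print(kinematics.ik(P(-.18,.24),q),kinematics.ik(P(-.066,.209),q))
env.movel(P(-.18,.24),velocity=.2,frame=q)
g=env.movel(P(-.066,.24),velocity=.08,guard=8); s=monitor.sense(); print(g,s['position'],s['contact_force'],s['clock'],s['finger_gap'])
save("scene","scene3.png",(100,80,300,230),4)
E
```

```text
[-1.04361243e+00  1.82540208e-01  1.69255254e+00 -4.44089210e-16
  1.26649991e+00 -9.23590016e-01] [-8.72386260e-01  4.14288568e-01  1.46396869e+00 -4.44089210e-16
  1.26333539e+00 -7.52363850e-01]
False [ 0.43842444 -0.34165743  0.2213716 ] [ 0.88035983 -0.41515657 -1.9420826 ] 8.4 0.09446130659956956
```

View pics/scene3.png

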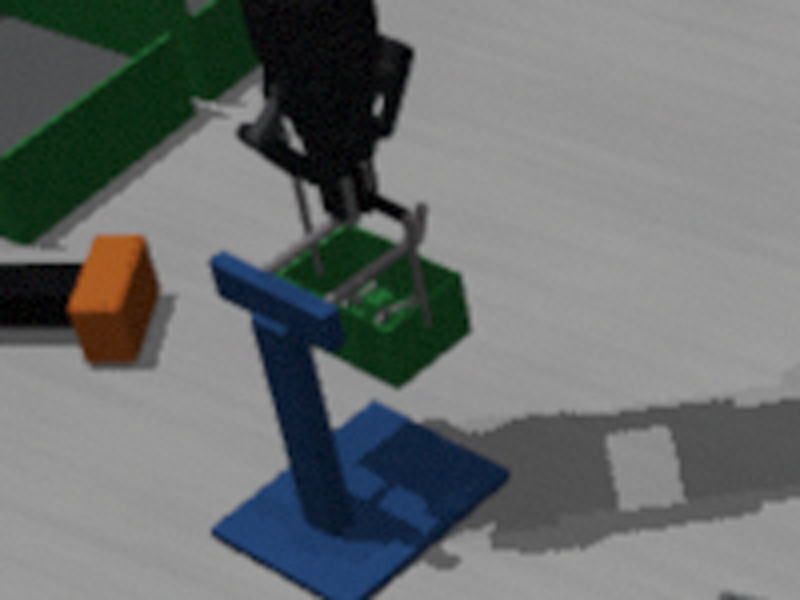

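The bar is above the prongs and inside the tips, the wires are outside the prongs, and the bin is below. I'll lower it, release, and go up.

```bash
python3 - <<'E'
from h import *
from fit import hook
x,y,t=hook[0]; h=env.hold_point_z
P=lambda d,z:[x+np.cos(t)*d,y+np.sin(t)*d,z-h]
g=env.movel(P(-.066,.205),velocity=.03,guard=4); s=monitor.sense(); print(g,s['position'][2]+h,s['contact_force'],s['clock'])
env.release(); s=monitor.sense(); print(s['contact_force'],s['clock'])
env.movel(P(-.066,.33),velocity=.1); s=monitor.sense(); print(s['contact_force'],s['clock'])
save("scene","scene4.png",(100,80,300,230),4)
E
```

```text
True 0.2087512484494918 [-0.31908266  1.19418113  4.71696335] 9.4083
[-0.2801508  -0.68006294 -0.09211225] 10.1417
[ 0.3235977  -0.07746179  0.47891798] 11.5167
```

View pics/scene4.png

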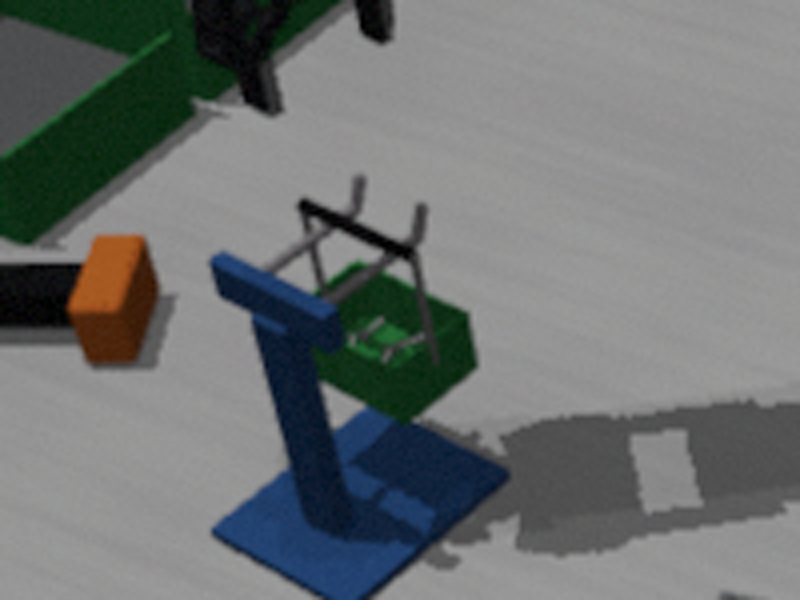

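The caddy hangs level on both prongs, bar at (355,228), and the gripper is free. On the way to the foot I'll take a wrist view of the jig to refine its yaw.

```bash
python3 - <<'E'
from h import *
from fit import jig
x,y,t=jig[0]
env.reach([x-.05,y,.38],down(t))
env.hold(.3)
f=save("wrist","w1.png",k=1.25); print(monitor.sense()['clock'])
c=cal('w1.png')
for p in [(.035,.075,.038),(.035,-.075,.038),(.11,.105,.02),(.11,-.105,.02),(-.1,-.105,.02),(-.1,.105,.02)]:
    print(p,w2px(c,[x+np.cos(t)*p[0]-np.sin(t)*p[1],y+np.sin(t)*p[0]+np.cos(t)*p[1],p[2]])*1.25)
E
```

```text
13.375
(0.035, 0.075, 0.038) [489.9534314  158.11933406]
(0.035, -0.075, 0.038) [481.8464254 303.332988 ]
(0.11, 0.105, 0.02) [564.15011464 125.96318716]
(0.11, -0.105, 0.02) [544.13306512 323.23819701]
(-0.1, -0.105, 0.02) [358.92654712 323.17486443]
(-0.1, 0.105, 0.02) [352.643093   125.95038039]
```

View pics/w1.png

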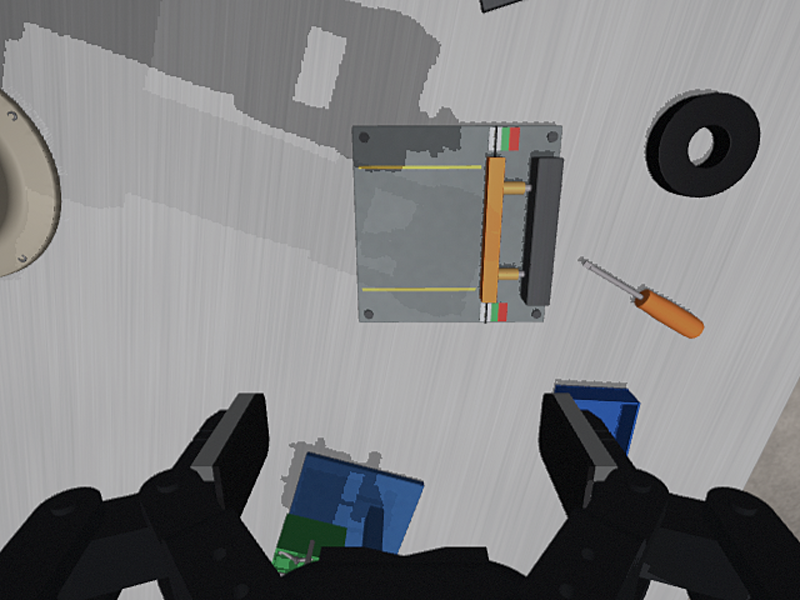

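The jig's corners lie within about 2 px of the prediction: fence face at (487,157)–(481,302), bed at (352,126), (562,126), (544,322) and (359,322). I'll refit the jig from these and grasp the foot.

```bash
python3 - <<'E'
import fit
from h import *
old=fit.jig[0]; fit.c=cal('w1.png')
S=lambda L:[((x+.5)/1.25-.5,(y+.5)/1.25-.5) for x,y in L]
n=fit.fit([(35,75,38),(35,-75,38),(110,105,20),(110,-105,20),(-100,-105,20),(-100,105,20),(-100,65,20),(-100,-65,20)],
 S([(487.5,157),(481,302),(562,126),(544,322),(359,322),(352,126),(358,167.5),(362,289.5)]),old)
print(old,n); np.save('jig.npy',n[0])
x,y,t=fit.foot[0]; h=env.hold_point_z
q=down(t)
print(kinematics.ik([x,y,.15],q))
env.reach([x,y,.15],q)
g=env.movel([x,y,.042-h],velocity=.1,guard=8); s=monitor.sense(); print(g,s['position'],s['contact_force'])
env.close_gripper(100); s=monitor.sense(); print(s['finger_gap'],s['gripper_force'],s['contact_force'],s['clock'])
env.movel([x,y,.12],velocity=.1); s=monitor.sense(); print(s['finger_gap'],s['contact_force'],s['ft_torque'],s['clock'])
save("scene","scene5.png",(340,180,500,300),5)
E
```

```text
[0.53069667 0.04291731 0.18589099] (array([0.53065173, 0.04361982, 0.19046038]), [[1.9, 0.3], [1.1, 0.6], [1.6, -1.0], [0.7, 0.3], [0.4, 0.9], [0.3, -0.1], [-3.3, 0.1], [-2.9, -0.1]])
[ 3.46864409e-01  5.76858820e-01  1.31891984e+00 -4.44089210e-16
  1.24581399e+00 -1.14366008e-01]
False [0.52847291 0.3147096  0.02397158] [-0.82198708 -0.44319569  0.40486426]
0.17584754916491627 98.01250576972961 [0.29712244 0.16291973 2.51172212] 16.7833
0.17457491536790182 [-0.2003271  -0.60824169 -4.05895214] [ 0.02221198  0.02730279 -0.02868495] 17.9
```

View pics/scene5.png

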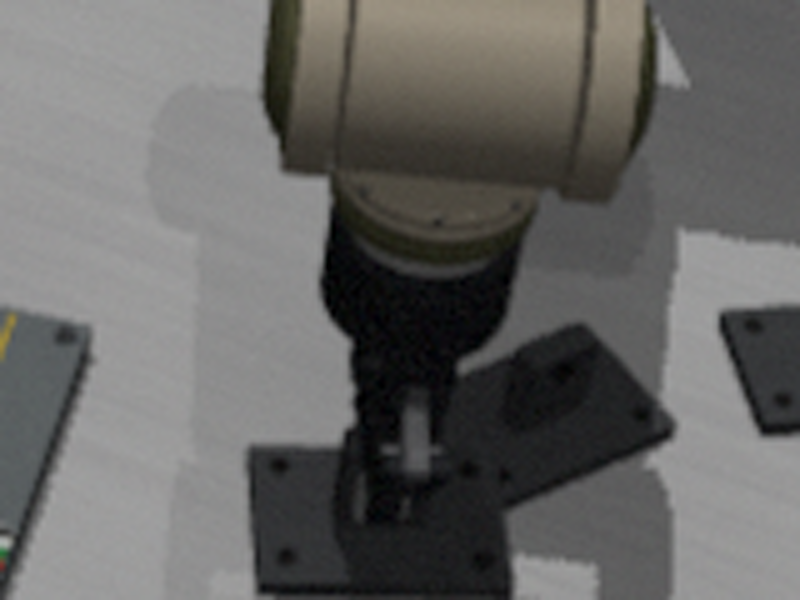

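The foot is held by its lug, level, lifted alone at (400,520) in the crop. I'll lower it onto the bed in front of the fence, then push in steps while logging the force.

```bash
python3 - <<'E'
import fit
from h import *
fit.c=cal('w1.png')
S=lambda L:[((x+.5)/1.25-.5,(y+.5)/1.25-.5) for x,y in L]
n=fit.fit([(35,75,38),(35,-75,38),(110,105,20),(110,-105,20),(-100,-105,20),(-100,105,20)],
 S([(487.5,157),(481,302),(562,126),(544,322),(359,322),(352,126)]),fit.jig[0]); print(n)
J=n[0]; J[:2]=(J[:2]+fit.jig[0][:2])/2; np.save('jig.npy',J)
x,y,t=J; q=down(t); a=np.array([np.cos(t),np.sin(t)])
P=lambda d,z:[x+a[0]*d,y+a[1]*d,z]
env.movel(P(-.023,.12),velocity=.15,frame=q)
env.movel(P(-.023,.055),velocity=.1)
env.hold(.2); f0=monitor.sense()['contact_force']
g=env.movel(P(-.023,.040),velocity=.02,guard=4); s=monitor.sense(); z=s['position'][2]
print(g,z,f0,s['contact_force'],s['clock'])
env.movel(P(-.023,z),velocity=.02); env.hold(.2); print(monitor.sense()['contact_force'])
for d in np.arange(-.019,.0021,.002):
    env.movel(P(d,z),velocity=.02); env.hold(.15); s=monitor.sense(); F=s['contact_force']-f0
    print(round(d,3),np.round([(s['position'][:2]-[x,y])@a*1e3,-F[:2]@a,F[2]],2),np.round(s['ft_torque'],2),round(s['clock'],1))
    if -F[:2]@a>8: break
E
```

```text
(array([0.5293111 , 0.04347016, 0.1900898 ]), [[0.8, 0.2], [0.1, 0.5], [0.6, -1.0], [-0.3, 0.3], [-0.5, 0.8], [-0.8, -0.3]])
True 0.04347532414860632 [-0.1782985   0.02664689 -3.2007423 ] [-1.1691273  -0.97153621  5.29610975] 21.525
[ 0.26221068  0.22715196 -0.3562123 ]
-0.019 [-18.79  -0.62   4.76] [ 0.03 -0.2  -0.03] 22.5
-0.017 [-17.04   2.31   6.24] [-0.1   0.23 -0.03] 22.9
-0.015 [-15.01   2.75   7.89] [-0.06  0.21  0.02] 23.3
-0.013 [-12.98   2.32   7.66] [-0.04  0.28  0.01] 23.7
-0.011 [-11.01   3.15   7.49] [-0.09  0.26  0.02] 24.1
-0.009 [-8.99  2.63  7.74] [-0.11  0.24 -0.04] 24.5
-0.007 [-6.98  2.35  9.3 ] [-0.08  0.29  0.02] 24.9
-0.005 [-5.01  3.66  8.2 ] [-0.07  0.29 -0.02] 25.3
-0.003 [-3.01  3.27  8.13] [-0.12  0.3  -0.01] 25.7
-0.001 [-1.34  4.55 10.53] [-0.14  0.6  -0.04] 26.1
0.001 [ 0.3   6.84 12.63] [-0.27  1.01 -0.12] 26.5
```

```bash
python3 - <<'E'
from h import *
x,y,t=np.load('jig.npy'); a=np.array([np.cos(t),np.sin(t)]); z=.0435
P=lambda d,z:[x+a[0]*d,y+a[1]*d,z]
f0=np.array([-.18,.03,-3.2])
for d in (.003,.005,.007,.008):
    env.movel(P(d,z),velocity=.02); env.hold(.2); s=monitor.sense(); F=s['contact_force']-f0
    print(d,np.round([(s['position'][:2]-[x,y])@a*1e3,-F[:2]@a,F[2]],2),s['position'][2],np.round(s['ft_torque'],2),round(s['clock'],1))
s=save("wrist","w2.png"); t=save("top","top2.png"); c=save("scene","scene6.png")
A=cv2.resize(cv2.imread('pics/raw_scene6.png')[220:320,240:370],(780,600),interpolation=cv2.INTER_CUBIC)
cv2.imwrite('pics/sc6.png',A)
E
```

```text
0.003 [ 1.95  9.12 13.72] 0.043599533839203085 [-0.31  1.3  -0.19] 26.9
0.005 [ 3.6  11.6  15.48] 0.043632312789618335 [-0.36  1.62 -0.25] 27.4
0.007 [ 5.27 13.95 18.53] 0.0436800409747823 [-0.54  1.97 -0.32] 27.8
0.008 [ 5.97 16.14 19.95] 0.04370516899562668 [-0.68  2.33 -0.28] 28.3
```

View pics/sc6.png

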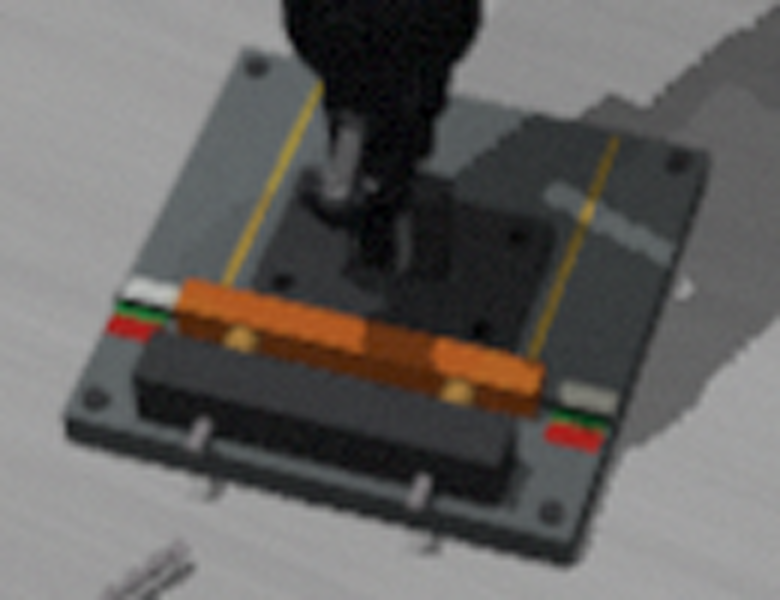

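The foot is between the yellow lines and against the fence, and the pointers are at the white/green border, near (140,305) and (580,410). I've used all my picture views, so I'll measure the pointer travel numerically from gauge profiles, rest image against now.

```bash
cat > prof.py <<'E'
from h import *
def prof(fn,yy,z=.021,xs=np.arange(26,66,1.0)):
    c=cal(fn); im=cv2.imread('pics/raw_'+fn).astype(np.float32); x,y,t=np.load('jig.npy')
    out=''
    for X in xs:
        p=w2px(c,[x+np.cos(t)*X/1e3-np.sin(t)*yy/1e3,y+np.sin(t)*X/1e3+np.cos(t)*yy/1e3,z])
        if not(0<=p[0]<639 and 0<=p[1]<479): out+='?';continue
        b,g,r=cv2.getRectSubPix(im,(1,1),(float(p[0]),float(p[1])))[0,0]
        m=max(r,g,b)
        out+='R' if r>1.6*g else 'G' if g>1.35*r else 'k' if m<45 else 'W' if min(r,g,b)>135 else '.' if m<135 else 'w'
    return out
if __name__=='__main__':
    import sys
    for fn in sys.argv[1:]:
        for yy in (-94,-90,-86,-82,82,86,90,94): print(fn,yy,prof(fn,yy))
E
python3 prof.py w1.png w2.png scene1.png scene6.png
```

```text
w1.png -94 ..........WWWWWW...WWWWGGGGGGG.RRRRRRRRR
w1.png -90 ..........WWWWWW...WWWWGGGGGGG.RRRRRRRRR
w1.png -86 ..........WWWWWW.k.WWWWGGGGGGGGRRRRRRRRR
w1.png -82 ..........WWWWWW.k.WWWWGGGGGGGwRRRRRRRRR
w1.png 82 ...........WWWWW...WWWWwGGGGGGGwRRRRRRRR
w1.png 86 ...........WWWWW.k.WWWWGGGGGGGGRRRRRRRRR
w1.png 90 ...........WWWWW.k.WWWWGGGGGGGGwRRRRRRRR
w1.png 94 ..........WWWWWW...WWWWGGGGGGGwwRRRRRRRR
w2.png -94 kkkkkkkkkkkkkkkkkkkkkkkkkkkkkkkkkk.kkkkk
w2.png -90 kkkkkkkkkkkkkkkkkkkkkkkkkkkkkkkkkkkkkkkk
w2.png -86 kkkkkkkkkkkkkkkkkkkkkkkkkkkkkkkkkk......
w2.png -82 kkkkkkkkkkkkkkkkkkkkkkkkkkkkkkkkkkk.....
w2.png 82 ...........WWWWWWWWWWWWGGGkkGGGRRRRRRRRR
w2.png 86 ...........WWWWWWWWWWWWGGGkkGGGRRRRRRRRR
w2.png 90 ...........WWWWWWWWWWWWGGGkkGGGRRRRRRRRR
w2.png 94 ...........WWWWWWWWWWWWGGGkkGGGRRRRRRRRR
scene1.png -94 ......................wWWWWwGGGGGG..RRRR
scene1.png -90 .......................WWWwwGGGGGG..RRRR
scene1.png -86 ......................wWWWwwGGGGG...RRRR
scene1.png -82 .............................GGGG.......
scene1.png 82 ......................WWWWwwGGGGGG..RRRR
scene1.png 86 ......................WWWWwwGGGGGG..RRRR
scene1.png 90 .......................WWWWwGGGGGG..RRRR
scene1.png 94 ......................WWWWwwGGGGGG..RRRR
scene6.png -94 ...............WWWWWWWWWW...GGGGGG..RRRR
scene6.png -90 ...............WWWWWWWWWW...GGGGGG..RRRR
scene6.png -86 ...............WWWWWWWWWw...GGGGG...RRRR
scene6.png -82 ...........wwwwwwwwwwwwww...............
scene6.png 82 ............................GGGGGG..RRRR
scene6.png 86 ............................GGGGG...RRRR
scene6.png 90 ............................GGGGG..RRRRR
scene6.png 94 ............................GGGGGG.RRRRR
```

```bash
python3 - <<'E'
from h import *
c=cal('w2.png'); im=cv2.imread('pics/raw_w2.png').astype(int); x,y,t=np.load('jig.npy')
def smp(X,Y,z):
    p=np.round(w2px(c,[x+np.cos(t)*X-np.sin(t)*Y,y+np.sin(t)*X+np.cos(t)*Y,z])).astype(int)
    return im[p[1],p[0]] if 0<=p[0]<640 and 0<=p[1]<480 else None
def ch(v):
    if v is None: return '?'
    b,g,r=v; return 'O' if r>1.6*b and r>1.2*g else 'k' if max(v)<70 else '.' if max(v)<130 else 'W'
print('cam',-c[1][:3,:3].T@c[1][:3,3])
for Y in range(-60,75,8): print(Y,''.join(ch(smp(X/1e3,Y/1e3,.034)) for X in np.arange(30,60,.5)))
for X in (-20,0,20,35): print('x',X,''.join(ch(smp(X/1e3,Y/1e3,.032)) for Y in range(-75,76,1)))
E
```

```text
cam [0.52103894 0.12532878 0.18700949]
-60 kkkkkkkkkkkkkkkkkkkkkkkkkkkkkkkkkkkkkkkkkkkkkkkkkkkkkkkkkkkk
-52 kkkkkkkkkkkkkkkkkkkkkkkkkkkkkkkkkkkkkkkkkkkkkkkkkkkkkkkkkkkk
-44 kkkkkkkkkkkkkkkkkkkkkkkkkkkkkkkkkkkkkkkkkkkkkkkkkkkkkkkkkkkk
-36 kkkkkkkkkkkkkkkkkkkkkkkkkkkkkkkkkkkkkkkkkkkkkkkkkkkkkkkkkkkk
-28 kkkkkkkkkkkkkkkkkkk.......OOOOOOOOOOOOOOOOOOOOOOOkkkkkkkkkkk
-20 kkkkkkkkk................kOOOOOOOOOOOOOOOOOOOOOOOOOOOOOOOOOO
-12 kkkkk.....................OOOOOOOOOOOOOOOOOOOOOOOOOOOOOOOOOO
-4 ..........................OOOOOOOOOOOOOOOOOOOOOOOOOOOOOOOOOO
4 ..kkkkkkkkkkkkkkkkkkkkkkkkOOOOOOOOOOOOOOOOOOOOOOOOOOOOOOOOOO
12 kkkkkkkkkkkkkkkkkkkkkkkkkkOOOOOOOOOOOOOOOOOOOOOOOOOOOOOOOOOO
20 kkkkkkkkkkkkkkkkkkkkkkkkkkOOOOOOOOOOOOOOOOOOOOOOOOOOOOOOOOOO
28 kkkkkkkkkkkkkkkkkkkkkkkkkkOOOOOOOOOOOOOOOOOOOOOOOOOOOOOOOOOO
36 kkkkkkkkkkkkkkk..........kOOOOOOOOOOOOOOOOOOOOOOOOOOOOOOOOOO
44 kkkkkkkkkkkkkkkkk.........OOOOOOOOOOOOOOOOOOOOOOOOOOOOOOOOOO
52 kkkkkkkkkkkkkkkkkkk.......OOOOOOOOOOOOOOOOOOOOOOOOOOOOOOOOOO
60 .......................OOOOOOOOOOOOOOOOOOOOOOOOOOOOOOOOOOOOO
68 ......................OOOOOOOOOOOOOOOOOOOOOOOOOOOOOOOOOOOOOO
x -20 kkkkkkkkkkkkkkkkkkkkkkkkkkkkkkkkkkkkkkkkkkkkkkkkkkkkkkkkkkkkkkkkkkkkkkkkkkkkkkkkkkkkkkkkkkkkkkkkkkkkkkkkkkkkkkkkkkkkkkkkkkkkk.kkkkkkkkk......WWW.......
x 0 WWWWWWWWWWWWkkkkkkkkkkkkkkkkkkkkkkkkkkkkkkkkkkkkkkkkkkkkkkkkkkkkkkkkkkkkkkkkkkkkkkkkkkkkkkkkkkkkkkkkkkkkkkkkkkkkkkkkkkkkkkkkkkkkkkkkkkk......WWW.......
x 20 WWWWWWWWWWWWWWWWW...OkkkkkkkkkkkkkkkkkkkkkkkkkkkWWWWWW.........................kkkkkkkkkkkkkkkkkkkkkkkkkkkkkkkkkkkkkkkkkkkkkkkkkkkkkkkk......WWW.......
x 35 kkkkkkkkkkkkkkkkkkkkkkkkkkkkkkkkkkkkkkkkkkkkkkkkkkkkk......................kkkkkkkkkkkkkkkkkkkkkkkkkkkkkkkkkkkkkkkkkkkkkkkkkkkkkkkkk.kk................
```

```bash
python3 - <<'E'
from h import *
env.hold(1.0); s=monitor.sense(); print(s['contact_force'],s['finger_gap'],s['position'],s['clock'])
save("wrist","w3.png"); import prof
for yy in (86,90): print(prof.prof("w3.png",yy))
print(job.hand_in())
E
```

```text
[-15.39373568  -3.62635397  17.72727974] 0.17672289055006335 [0.53581499 0.04447354 0.04370263] 29.425
...........WWWWWWWWWWWWGGGkkGGGRRRRRRRRR
...........WWWWWWWWWWWWGGGkkGGGRRRRRRRRR
the job is handed in; nothing more can be done
None
```

I've handed the job in at about 29 s: the caddy hangs by its handle on the hook, released, and the arm holds the foot flat against the fence, with the visible pointer mid-green (about 9 mm of travel, so about 9 N).

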